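Right the fallen plaster finial and start the scan

TASK

The plaster finial has toppled over on the scanner's turntable: stand it upright again on its square foot, with the whole foot on the turntable plate, without dropping it, and let go of it. Then start the scan: press the large button on the control box fully down and release it. Leave the small button alone and everything else where it is.

Things in the scene. Friction and masses are not known exactly. Their poses are not given: they have to be found in the camera images.
- finial: white plaster finial, 170 mm tall, 0.4 kg, lying on the turntable, axis level 35 mm above the plate. Origin: centre of its foot's underside; z runs from foot to ball. Foot 70 x 70 mm square (sides along x, y), 28 mm thick; belly diameter 70 at z 52 to 64 mm; straight neck diameter 36 at z 88 to 127; ball diameter 46 centred at z 147. Weight low down
- turntable: fixed, dark round turntable of the scanner, plate diameter 260 mm, its flat top 40 mm above the table; it does not turn during the task. Origin: centre of its underside
- plate_centre (a point): centre of the turntable plate's top surface
- control: fixed grey control box 110 (x) x 160 (y) x 50 (z) mm, left or right of the turntable, with two black round push buttons on its top. Origin: centre of its underside
- start_top (a point): centre of the top of the LARGE (start) button's cap, 44 mm in diameter, 35 mm along the box's +y from its centre; pressed straight down (world -z)
- start (a joint): travel of the large start button in m: 0 up, 0.008 fully down; spring return, about 5 N at the bottom
- small_top (a point): centre of the top of the SMALL button's cap, 22 mm in diameter, 80 mm from the large one; not to be pressed
- small (a joint): travel of the small button in m: 0 up, 0.006 fully down
- mould_block: loose yellowed plaster block 110 x 150 x 45 mm with rows of round hollows, lying flat; origin under its centre
- plaster_ring: loose white plaster ring, outer diameter 110, hole 44, height 35 mm; origin under its centre
- tape_roll: loose black tape roll lying flat, diameter 100, height 45 mm; origin under its centre
- flared_cup: loose plaster cup, rim diameter 96, height 110 mm, mouth up; origin under its centre
- scraper: loose spatula-like scraper 200 mm long lying flat on the table near the robot

How it is judged:
By the outcome, as a careful person would: the job done as asked, in the order asked, and still so for the second after the job is handed in, with the robot touching nothing.
It also fails if it takes over 54 s, if anything falls off the work surface, if the arm or the gripper's body presses on something with over 40 N, if the wrist force passes 120 N, or if a joint passes its speed limit or range.

ROBOT

A 6-joint arm with a two-finger parallel gripper is mounted at the origin on the work surface. World frame = base frame: x ahead of the robot, y to its left, z up, the work surface at z = 0. Lengths are in m, angles in rad, forces in N, time in s.
With the tool pointing down it reaches from about 0.275 to 0.85 m from the base axis. Payload 5.2 kg.
Tool frame: the origin (TCP) lies at the very end of the fingers, on their centre line; the grasp point (between the pads) lies 19 mm behind it; z points along the fingers, y is the line along which they close (so a half turn about z gives the same grasp; the last joint's range is limited). The gripper opens to 85 mm and grips with 20 to 120 N. Pads are 22 mm wide; open, the fingers measure 114 mm over their backs; the gripper's body (76 mm by 85 mm) begins 54 mm behind the grasp point. The pads swing forward as they close: fully open they stand 13 mm farther back than shut.
Start: joints at [-1.305, 0.259, 1.535, -0, 1.348, -0.203], TCP at [0.249, -0.491, 0.231] pointing down, gripper open.
Joint ranges: [-3.14, 3.14], [-0.91, 2.08], [0.19, 2.58], [-1.22, 4.36], [0.22, 2.71], [-3.12, 3.12]. Speed limits (rad/s): [2.57, 2.57, 3.14, 3.14, 3.14, 3.14].

INTERFACE

Orientations are given as a rotation vector (axis times angle).
In Python, from plant import bot, optics gives the robot as it stands.
- The arm moves only by the shell command python3 -m crank 'ROWS' [FORCE]. ROWS is JSON, a list of rows, each a list of 3 entries, a list of its own where there are three numbers: the closure, from -1 (fully open) to 1 (shut), then the shift along the tool's x, y, z normalised to -1 to 1, where 1 is 0.25 m, then the turn about the tool's z normalised to -1 to 1, where 1 is 30 degrees. A call has 1 to 12 rows; each row shifts and turns the commanded pose from where the row before left it, along the tool's axes as they then stand; what a row does not reach is not made up. A row lasts 1/8 s, in which the tool goes at most 62.5 mm and 10.7 degrees, less where a joint would pass 70% of its speed; a pose out of reach is approached as far as the arm can. A call with a number of a shift or a turn outside -1 to 1 is refused whole. A call with a gripper value outside its range is refused whole. The fingers move at their own pace and stop on an object; FORCE is the grip in N (left out, the last holds). Time passes only in rows, so rows that do not move let the fingers close. It gives the time, the measured TCP pose, the force, the opening and the grip force at its end, in the units of the state.
- bot.read_state(): the state, without advancing time (a new reading comes with each control period).
- optics.snapshot(name): name is "side" or "top"; returns the picture (400x640x3 uint8, blue, green, red); there is no depth.
- optics.camera_params(name): a dict with "mtx" (3x3 intrinsics, pixels), "eye" and "attitude" of the camera in the world. Camera axes: x right, y down, z forward; pixel columns grow to the right and rows downward; lengths in m; the calibration is good to about 2 mm. A picture is of the moment at which its call begins. camera_params takes no time and is no camera call.
- bot.finish_job(): hands the job in; it is judged then, once.
Trained networks look in the newest picture that a camera, given by its name, has taken for a name from the list of things; names that differ only in an ending like _2 or _b are one class to them, and where a whole thing is asked for, a point or a joint stands for the part that bears it (a point fixed in the world has none). Each returns a list of dicts, best first, with "confidence" (0 to 1); they miss things now and then, are a little off and sometimes report something else, mostly with a low value. They report only what shows in the picture. A call takes as long as a camera call.
- optics.look_for(camera, thing): "rect" ([left, top, right, bottom] in pixels, round what is visible of it).
- optics.tip_of(camera, thing): "xy" ([column, row] in pixels: a listed point, or the origin of a listed thing).
The state is a dict: "time": time; "joint_positions": joint angles; "joint_velocities": joint speeds; "tau": joint torques, N m; "eef_pos": TCP position; "ee_rot": TCP orientation; "wrist_force": force on the tool from outside, world axes, zero at the start; "wrist_torque": the same for the moment, N m; "finger_gap": finger opening in m; "grasp_force": force on a finger pad.
Only numpy, scipy, OpenCV 4.12 (cv2) and the standard library are available. Lean on these libraries where they do the work, as an engineer would, in place of code of your own. Each camera call takes 0.05 s, during which the arm holds its last target. There are 200 camera calls.

## Working session

There is one attempt and no reset: what is moved stays moved. The work goes in short steps, Python scripts to look and compute and a shell command to move; the robot and the scene stay as the last step left them, time stands still between calls to the robot, and variables do not carry over. Pictures are saved under pics/ and viewed, at most 13 in all, crops included, and the job is handed in when it is done.

```bash
ls; mkdir -p pics; cat > h.py <<'E'
import numpy as np, cv2
from plant import bot, optics
from scipy.spatial.transform import Rotation as R
def cam(n):
    p=optics.camera_params(n); K=np.array(p["mtx"]); e=np.array(p["eye"]); A=np.array(p["attitude"])
    A=R.from_rotvec(A).as_matrix() if A.size==3 else A
    return K,e,A
def ray(n,px):
    K,e,A=cam(n); d=A@np.linalg.inv(K)@np.array([px[0],px[1],1.]); return e,d/np.linalg.norm(d)
def onz(n,px,z):
    e,d=ray(n,px); return e+d*(z-e[2])/d[2]
def proj(n,P):
    K,e,A=cam(n); q=K@(A.T@(np.array(P)-e)); return q[:2]/q[2]
E
python3 - <<'E'
from h import *
for n in("side","top"):
    print(n,optics.camera_params(n)); cv2.imwrite(f"pics/{n}1.png",optics.snapshot(n))
    for t in("finial","turntable","plate_centre","control","start_top","small_top"):
        print(t,[(np.round(d["xy"],1),round(d["confidence"],2)) for d in optics.tip_of(n,t)[:2]],[(np.round(d["rect"]),round(d["confidence"],2)) for d in optics.look_for(n,t)[:2]])
s=bot.read_state();print(s)
E
```

```text
pics
side {'mtx': array([[391.41207862,   0.        , 317.95498371],
       [  0.        , 391.41207862, 204.24146585],
       [  0.        ,   0.        ,   1.        ]]), 'eye': array([0.32490214, 0.65007941, 0.65352213]), 'attitude': array([-0.43875763,  2.69768763, -1.21730853])}
finial [(array([334.7, 180.6]), 0.92)] [(array([273., 159., 342., 215.]), 0.9), (array([237., 297., 316., 394.]), 0.54)]
turntable [(array([325.4, 207.9]), 0.58), (array([365.4, 131.3]), 0.54)] [(array([272., 162., 378., 236.]), 0.76)]
plate_centre [(array([320.3, 193.6]), 0.76)] [(array([268., 166., 375., 237.]), 0.91)]
control [(array([367.8, 146.6]), 0.65)] [(array([335., 118., 394., 164.]), 0.95), (array([179., 254., 230., 305.]), 0.69)]
start_top [] [(array([355., 129., 371., 139.]), 0.71)]
small_top [(array([325.7, 204. ]), 0.45)] [(array([368., 120., 376., 121.]), 0.57)]
top {'mtx': array([[467.3032014 ,   0.        , 321.58465448],
       [  0.        , 467.3032014 , 198.51051819],
       [  0.        ,   0.        ,   1.        ]]), 'eye': array([ 0.47291879, -0.00918457,  1.10348802]), 'attitud
[... 682 characters left out ...]
itions': array([-1.30483234e+00,  2.58611731e-01,  1.53498061e+00, -2.20957419e-05,
        1.34797901e+00, -2.02791263e-01]), 'joint_velocities': array([ 2.43846622e-05, -1.17871593e-03, -3.53580513e-04, -4.02444108e-04,
        9.48690763e-04, -2.12800009e-05]), 'tau': array([-2.39935689e-04, -4.45929408e+01, -2.90891254e+01, -4.50220450e-04,
        7.64671531e-04,  1.47384083e-05]), 'eef_pos': array([ 0.24850055, -0.49068275,  0.23131122]), 'ee_rot': array([ 3.05567543e+00,  7.29598519e-01, -3.27760073e-05]), 'wrist_force': array([ 0.43912869, -1.42779225,  0.28058216]), 'wrist_torque': array([-0.04773488,  0.01780551, -0.00820935]), 'grasp_force': 0.0, 'finger_gap': 0.08568639283896064}
```

```bash
python3 - <<'E'
import cv2,numpy as np
a=cv2.imread("pics/top1.png");cv2.imwrite("pics/top1c.png",cv2.resize(a[100:300,250:520],None,fx=2.9,fy=2.9,interpolation=cv2.INTER_CUBIC))
E
```

```text
(no output)
```

View pics/side1.png

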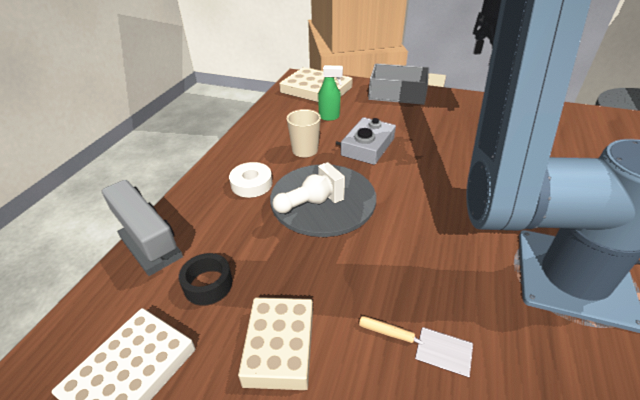

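View pics/top1.png

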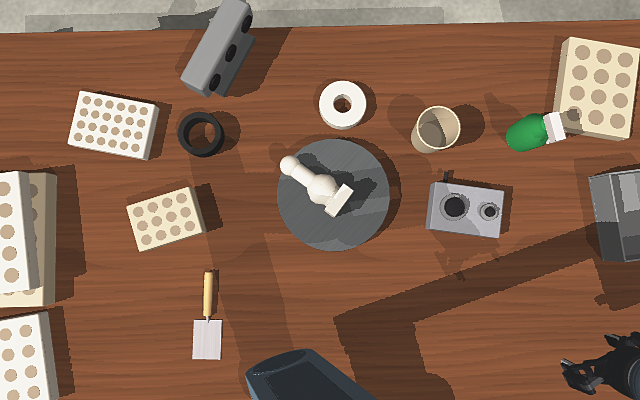

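View pics/top1c.png

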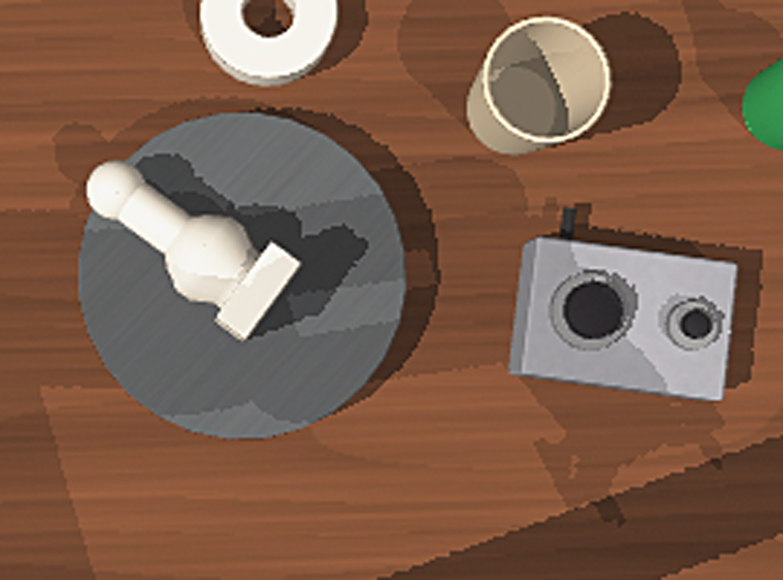

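The side view shows the finial on the plate, ball at about (282,203) and foot at (332,180). In the top view the ball is at (289,165), the foot at (339,201), the large button at (455,205) and the small button at (490,211). The tool can't tilt, so I'll pinch the ball and let the heavy foot swing down, then set it down near the plate centre.

```bash
python3 - <<'E'
from h import *
def tri(a,b):
    (e1,d1),(e2,d2)=ray("top",a),ray("side",b)
    t=np.linalg.lstsq(np.c_[d1,-d2],e2-e1,rcond=None)[0]; p,q=e1+d1*t[0],e2+d2*t[1]; return (p+q)/2,np.linalg.norm(p-q)
a=cv2.imread("pics/top1.png");b=cv2.imread("pics/side1.png")
def ball(im,x0,y0,x1,y1):
    m=(im.min(2)>130).astype(np.uint8); m[:y0]=0;m[y1:]=0;m[:,:x0]=0;m[:,x1:]=0
    d=cv2.distanceTransform(m,cv2.DIST_L2,5); y,x=np.unravel_index(d.argmax(),d.shape); return (x,y),d.max()
bt=ball(a,275,150,298,180); bs=ball(b,268,188,290,220); print(bt,bs)
print("tri ball",tri(bt[0],bs[0])); B=onz("top",bt[0],.075); print("ball@z",B, "side@z",onz("side",bs[0],.075))
F=onz("top",(345.4,199.3),.075); print("foot@z",F,onz("side",(334.7,180.6),.075),"len",np.linalg.norm(B-F))
ft=onz("top",(339,200.7),.110);print("foot top mid",ft)
P=onz("top",(330.9,193.1),.04);print("plate",P,onz("side",(320.3,193.6),.04))
u=(B-ft)[:2];print("axis deg",np.degrees(np.arctan2(u[1],u[0])),np.linalg.norm(u)," via tip",np.degrees(np.arctan2(*(B-F)[1::-1])))
for n,px in(("top",(457.2,201.7)),("top",(455,205)),("side",(363,134)),("side",(365.5,133))): print(n,onz(n,px,.06))
print("small",onz("top",(490,211),.06))
M=R.from_rotvec(bot.read_state()["ee_rot"]).as_matrix();print(M)
E
```

```text
((np.int64(289), np.int64(165)), np.float32(9.0)) ((np.int64(281), np.int64(202)), np.float32(9.0))
tri ball (array([0.62717784, 0.04821194, 0.07568087]), np.float64(0.0026558221148801856))
ball@z [0.62600781 0.04781217 0.075     ] side@z [0.6288854  0.04771215 0.075     ]
foot@z [ 0.54656662 -0.07497642  0.075     ] [ 0.53641804 -0.06449629  0.075     ] len 0.14624615972441984
foot top mid [ 0.54141931 -0.05899673  0.11      ]
plate [ 0.56412161 -0.04450655  0.04      ] [ 0.56761489 -0.04738436  0.04      ]
axis deg 51.62214348590198 0.13624740347670714  via tip 57.09812489274315
top [ 0.53578813 -0.32687784  0.06      ]
top [ 0.52849998 -0.32156851  0.06      ]
side [ 0.52835162 -0.31664225  0.06      ]
side [ 0.52280707 -0.32414643  0.06      ]
small [ 0.51299192 -0.39967853  0.06      ]
[[ 8.92129122e-01  4.51780511e-01 -1.51922187e-05]
 [ 4.51780510e-01 -8.92129122e-01 -2.62192488e-05]
 [-2.53987663e-05  1.65274071e-05 -1.00000000e+00]]
```

```bash
python3 -m crank '[[-1,[0.194,-0.103,0],0],[-1,[0.194,-0.103,0],0],[-1,[0.194,-0.103,0],0],[-1,[0.194,-0.103,0],0],[-1,[0.194,-0.103,0],0],[-1,[0.194,-0.103,0],0],[-1,[0.194,-0.103,0],0],[-1,[0.194,-0.103,0],0],[-1,[0.194,-0.103,0],0],[-1,[0.194,-0.103,0],0],[-1,[0.194,-0.103,0],0],[-1,[0.194,-0.103,0],0]]' 25
python3 -m crank '[[-1,[0,0,0],-0.275],[-1,[0,0,0],-0.275],[-1,[0,0,0],-0.275],[-1,[0,0,0],0]]'
cat >> h.py <<'E'
def st():
    s=bot.read_state();M=R.from_rotvec(s["ee_rot"]).as_matrix();print("t",s["time"],"p",s["eef_pos"].round(4),"ydeg",np.degrees(np.arctan2(M[1,1],M[0,1])).round(2),"zax",M[:,2].round(3),"gap",s["finger_gap"],"gf",s["grasp_force"],"wf",s["wrist_force"].round(2),"j",s["joint_positions"].round(2));return s["eef_pos"],M
def to(T):
    p,M=st(); print("norm shift",(M.T@(np.array(T)-p)/.25).round(4))
E
python3 -c "
from h import *
to((.627,.048,.052))"
```

```text
time: 2.8
eef_pos: [0.6291, 0.0496, 0.2314]
ee_rot: [3.055, 0.73, 0.0]
wrist_force: [1.1, 0.0, -0.2]
finger_gap: 0.0856
grasp_force: 0.0
time: 3.3
eef_pos: [0.6281, 0.0481, 0.2312]
ee_rot: [-2.829, -1.366, 0.0]
wrist_force: [-0.6, 0.3, 0.5]
finger_gap: 0.0855
grasp_force: 0.0
t 3.3 p [0.6281 0.0481 0.2312] ydeg -38.46 zax [-0.  0. -1.] gap 0.08551888942690401 gf 0.0 wf [-0.65  0.28  0.5 ] j [-0.1   0.4   1.33  0.    1.41  0.57]
norm shift [-0.003  -0.0033  0.7167]
```

```bash
python3 -m crank '[[-1,[-0.003,-0.003,0.15],0],[-1,[0,0,0.15],0],[-1,[0,0,0.15],0],[-1,[0,0,0.14],0],[-1,[0,0,0.127],0],[-1,[0,0,0],0]]' 25
python3 -m crank '[[0.6,[0,0,0],0],[0.6,[0,0,0],0],[0.6,[0,0,0],0],[0.6,[0,0,0],0],[0.6,[0,0,0],0],[0.6,[0,0,0],0]]' 25
python3 -c "
from h import *
st()
im=np.vstack([cv2.resize(optics.snapshot('side')[140:260,230:410],(720,480))[:300] if 0 else cv2.resize(optics.snapshot('side')[130:250,230:410],(720,480))])
cv2.imwrite('pics/g1.png',im)"
```

```text
time: 4.05
eef_pos: [0.6248, 0.0479, 0.0494]
ee_rot: [-2.827, -1.362, 0.008]
wrist_force: [-1.2, -0.5, 0.5]
finger_gap: 0.0851
grasp_force: 0.0
time: 4.8
eef_pos: [0.628, 0.0481, 0.0527]
ee_rot: [2.827, 1.367, 0.003]
wrist_force: [3.4, 2.8, 2.3]
finger_gap: 0.0445
grasp_force: 25.5
t 4.8 p [0.628  0.0481 0.0527] ydeg -38.38 zax [ 0.002  0.    -1.   ] gap 0.044468978450868446 gf 25.456546247005463 wf [3.44 2.79 2.29] j [-0.1   0.56  1.55  0.    1.04  0.57]
```

View pics/g1.png

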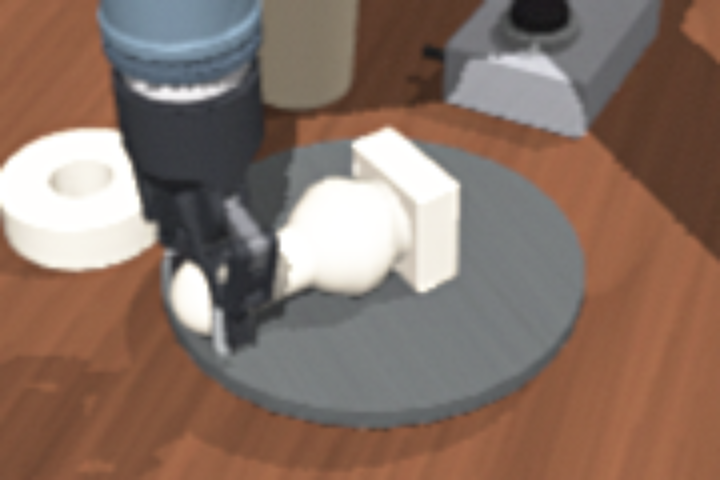

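```bash
python3 -m crank '[[0.6,[-0.02,0,-0.058],0],[0.6,[-0.02,0,-0.058],0],[0.6,[-0.032,0,-0.054],0],[0.6,[-0.032,0,-0.054],0],[0.6,[-0.048,0,-0.05],0],[0.6,[-0.048,0,-0.05],0],[0.6,[-0.052,0,-0.034],0],[0.6,[-0.052,0,-0.034],0],[0.6,[-0.048,0,-0.022],0],[0.6,[-0.048,0,-0.022],0],[0.6,[0,0,0],0]]' 25
python3 -c "
from h import *
st()
cv2.imwrite('pics/g2.png',cv2.resize(optics.snapshot('side')[110:250,230:410],(720,560)))"
```

```text
time: 6.22
eef_pos: [0.5645, -0.0315, 0.1614]
ee_rot: [2.829, 1.366, -0.0]
wrist_force: [1.7, 0.2, 2.0]
finger_gap: 0.0445
grasp_force: 26.6
t 6.225 p [ 0.5645 -0.0315  0.1614] ydeg -38.46 zax [ 0. -0. -1.] gap 0.04450753390894803 gf 26.56337320804596 wf [1.71 0.22 1.98] j [-0.25  0.34  1.6  -0.    1.2   0.42]
```

View pics/g2.png

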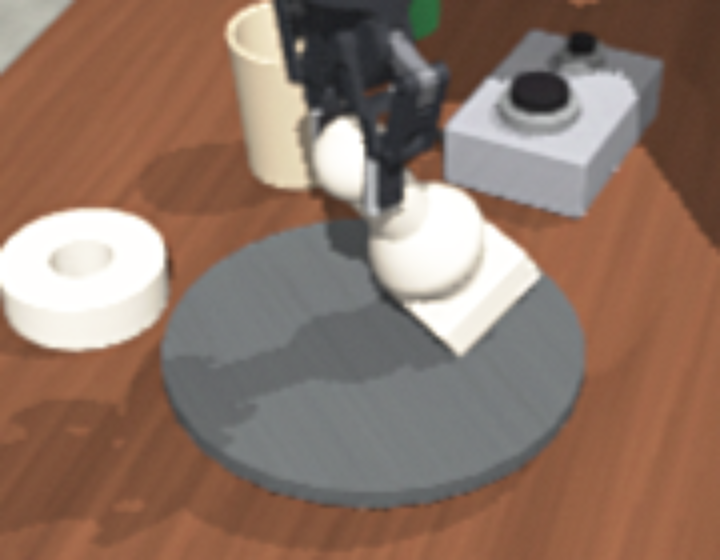

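The finial is pivoting about the foot edge as planned (ball at about (345,155), foot at (470,290) in the crop, still leaning roughly 30°). I'll continue the arc until it is upright.

```bash
python3 -m crank '[[0.6,[-0.05,0,0],0],[0.6,[-0.05,0,0],0],[0.6,[-0.05,0,0],0],[0.6,[-0.05,0,0],0],[0.6,[-0.05,0,0],0],[0.6,[-0.05,0,0],0],[0.6,[0,0,0],0]]' 25
python3 -c "
from h import *
st()
cv2.imwrite('pics/g3.png',cv2.resize(optics.snapshot('side')[110:250,230:410],(720,560)))"
```

```text
time: 7.15
eef_pos: [0.5183, -0.0902, 0.1614]
ee_rot: [2.828, 1.366, -0.0]
wrist_force: [-1.3, -1.3, 7.1]
finger_gap: 0.0444
grasp_force: 30.0
t 7.15 p [ 0.5183 -0.0902  0.1614] ydeg -38.42 zax [ 0.    -0.001 -1.   ] gap 0.04440618655485484 gf 30.022289156913757 wf [-1.27 -1.34  7.1 ] j [-0.38  0.27  1.69 -0.    1.17  0.29]
```

View pics/g3.png

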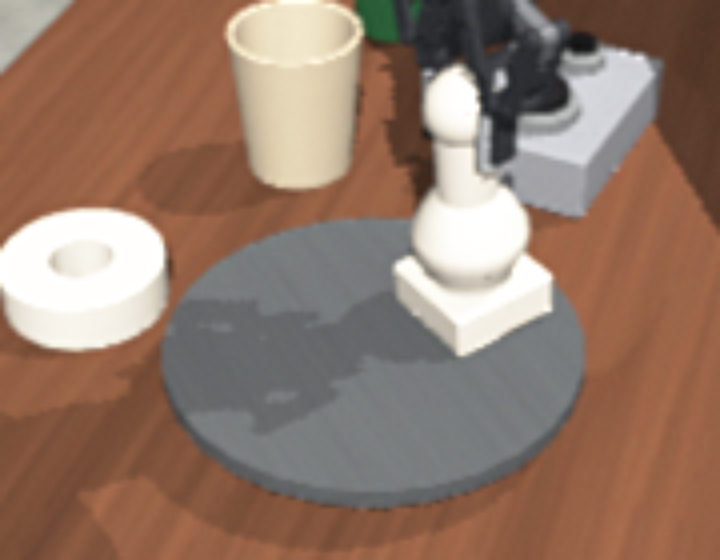

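It is nearly upright, but its right corner (552,280) is close to the plate rim. I'll lift it slightly, move it inward 50 mm, and lower it.

```bash
python3 -m crank '[[0.6,[0,0,-0.04],0],[0.6,[0,0,-0.04],0],[0.6,[0,0,0],0],[0.6,[0.03,0,0],0],[0.6,[0.05,0.01,0],0],[0.6,[0.06,0.01,0],0],[0.6,[0.04,0,0],0],[0.6,[0.02,0,0],0],[0.6,[0,0,0],0],[0.6,[0,0,0],0]]' 25
python3 -c "
from h import *
st()
cv2.imwrite('pics/g4.png',cv2.resize(np.hstack([optics.snapshot('side')[90:250,230:410],optics.snapshot('top')[110:270,260:420]]),(800,376)))"
```

```text
time: 8.45
eef_pos: [0.5531, -0.0534, 0.181]
ee_rot: [-2.828, -1.367, 0.001]
wrist_force: [-0.3, -0.8, -3.6]
finger_gap: 0.0445
grasp_force: 29.5
t 8.45 p [ 0.5531 -0.0534  0.181 ] ydeg -38.39 zax [-0. -0. -1.] gap 0.044500455839747995 gf 29.452057778835297 wf [-0.31 -0.77 -3.57] j [-0.3   0.31  1.6  -0.    1.24  0.37]
```

View pics/g4.png

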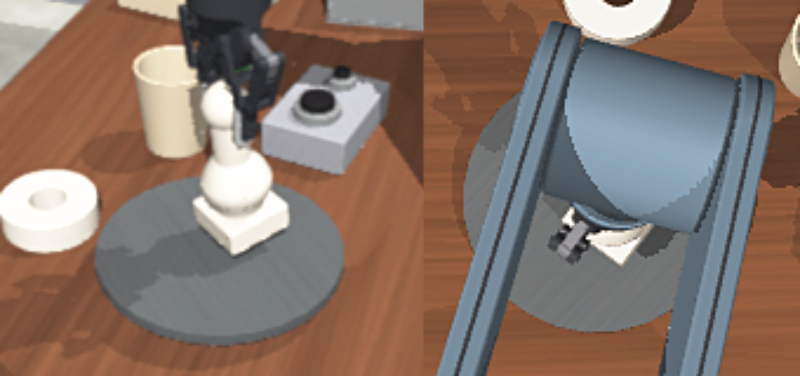

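Hanging freely and close to vertical, well inside the plate. Lowering.

```bash
python3 -m crank '[[0.6,[0,0,0.02],0],[0.6,[0,0,0.02],0],[0.6,[0,0,0.016],0],[0.6,[0,0,0.008],0],[0.6,[0,0,0.008],0],[0.6,[0,0,0],0]]' 25
python3 -m crank '[[0.6,[0,0,0.004],0],[0.6,[0,0,0.004],0],[0.6,[0,0,0],0]]' 25
python3 -c "
from h import *
st()
cv2.imwrite('pics/g5.png',cv2.resize(optics.snapshot('side')[90:230,240:380],(560,560)))"
```

```text
time: 9.3
eef_pos: [0.5533, -0.0532, 0.163]
ee_rot: [-2.828, -1.368, 0.0]
wrist_force: [-0.0, -0.3, -4.5]
finger_gap: 0.0446
grasp_force: 29.4
time: 9.68
eef_pos: [0.5538, -0.0534, 0.1622]
ee_rot: [2.827, 1.367, 0.002]
wrist_force: [-1.5, 0.1, 4.6]
finger_gap: 0.0444
grasp_force: 29.9
t 9.675 p [ 0.5538 -0.0534  0.1622] ydeg -38.39 zax [ 0.002 -0.    -1.   ] gap 0.04444951163001044 gf 29.85988587141037 wf [-1.49  0.1   4.64] j [-0.3   0.32  1.62  0.    1.19  0.37]
```

View pics/g5.png

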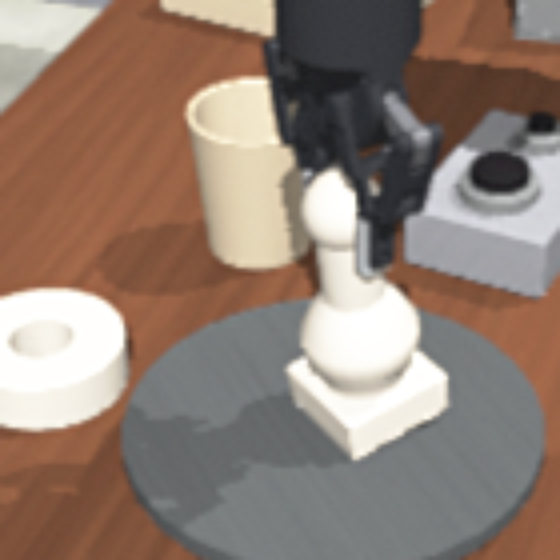

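The foot is touching along its +x_tool edge, and the finial leans about 8° towards tool +x (ball at (335,205), foot centre around (367,400)). I'll rotate it flat before releasing by moving the ball about 20 mm along −x and slightly down.

```bash
python3 -m crank '[[0.6,[-0.02,0,0.001],0],[0.6,[-0.02,0,0.002],0],[0.6,[-0.02,0,0.003],0],[0.6,[-0.02,0,0.004],0],[0.6,[0,0,0],0]]' 25
python3 -c "
from h import *
p,M=st()
cv2.imwrite('pics/g6.png',cv2.resize(optics.snapshot('side')[90:230,240:380],(560,560)))
b=p+[0,0,0]
for z in(.04,.187): print((proj('side',(b[0],b[1],z))-[240,90])*4)"
```

```text
time: 10.35
eef_pos: [0.5413, -0.0688, 0.1589]
ee_rot: [-2.829, -1.366, -0.003]
wrist_force: [2.1, 2.8, 4.1]
finger_gap: 0.0447
grasp_force: 30.0
t 10.35 p [ 0.5413 -0.0688  0.1589] ydeg -38.43 zax [ 0.002  0.001 -1.   ] gap 0.044664107473741096 gf 30.02041608095169 wf [2.11 2.84 4.15] j [-0.33  0.31  1.65  0.    1.18  0.34]
[372.52194256 401.60819333]
[375.11826986 196.95054647]
```

View pics/g6.png

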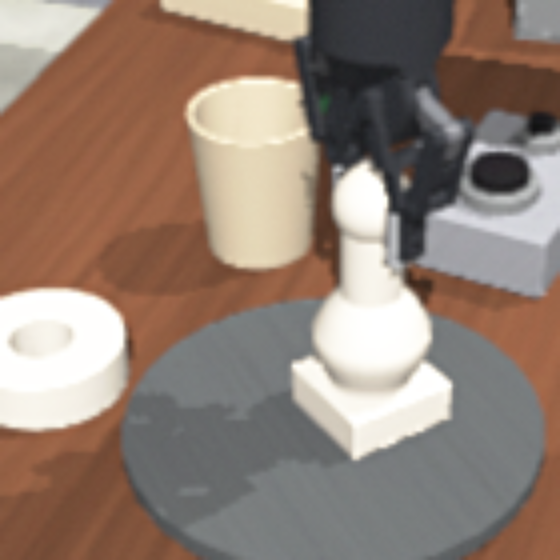

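Upright and flat: the axis now matches the projected vertical at column ~370, and the plate resists further rotation. Relaxing slightly, opening, then rising.

```bash
python3 -m crank '[[0.6,[0.004,0,0],0],[0.6,[0,0,0],0],[-0.3,[0,0,0],0],[-1,[0,0,0],0],[-1,[0,0,0],0],[-1,[0,0,0],0],[-1,[0,0,0],0]]' 20
python3 -m crank '[[-1,[0,0,-0.08],0],[-1,[0,0,-0.15],0],[-1,[0,0,-0.2],0],[-1,[0,0,-0.05],0],[-1,[0,0,0],0]]'
python3 -c "
from h import *
to((.5285,-.3205,.28))
for n in('side','top'): 
    im=optics.snapshot(n)
    for t in('start_top','small_top'): print(n,t,[(d['xy'],d['confidence']) for d in optics.tip_of(n,t)[:2]])
    cv2.imwrite('pics/%s2.png'%n,im)
s=cv2.imread('pics/side2.png');cv2.imwrite('pics/g7.png',cv2.resize(s[90:250,240:410],(680,640-40)))"
```

```text
time: 11.28
eef_pos: [0.5415, -0.0682, 0.1585]
ee_rot: [-2.828, -1.368, 0.0]
wrist_force: [0.5, 0.2, -0.2]
finger_gap: 0.0857
grasp_force: 0.0
time: 11.9
eef_pos: [0.5418, -0.0682, 0.2791]
ee_rot: [2.827, 1.367, 0.002]
wrist_force: [-0.1, -0.3, -0.2]
finger_gap: 0.0855
grasp_force: 0.0
t 11.9 p [ 0.5418 -0.0682  0.2791] ydeg -38.39 zax [ 0.002 -0.001 -1.   ] gap 0.08545307697805911 gf 0.0 wf [-0.09 -0.29 -0.21] j [-0.33  0.22  1.46 -0.    1.45  0.34]
norm shift [-0.8241  0.5849 -0.003 ]
side start_top []
side small_top [([369.8, 122.6], 0.4)]
top start_top [([457.9, 205.5], 0.6)]
top small_top [([489.8, 210.2], 0.47)]
```

View pics/g7.png

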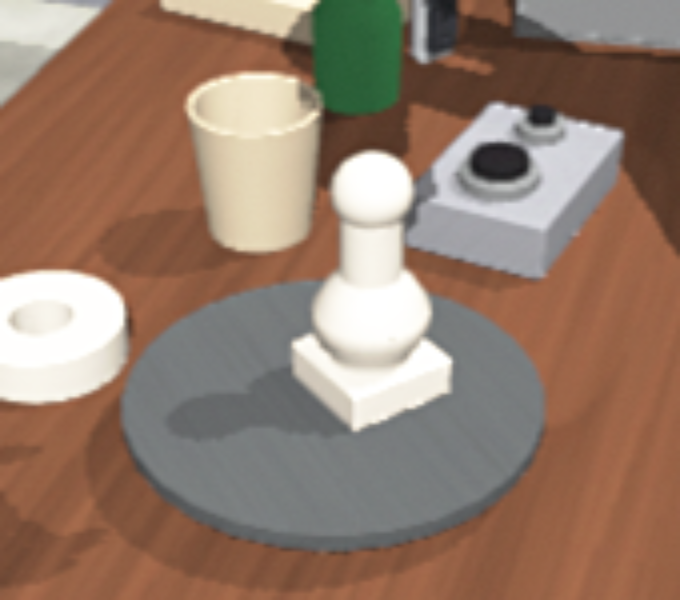

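The finial stands upright, well inside the plate (foot around (372,380), rim at x = 122 to 545). Now I'll locate the start button accurately.

```bash
python3 - <<'E'
from h import *
pts={}
for n,(x0,y0,x1,y1) in(("top",(440,190,472,224)),("side",(352,122,377,142))):
    im=cv2.imread(f"pics/{n}1.png")[y0:y1,x0:x1]; m=(im.max(2)<60).astype(np.uint8)
    k,l,s,c=cv2.connectedComponentsWithStats(m); i=1+s[1:,4].argmax(); pts[n]=c[i]+[x0,y0]; print(n,pts[n],s[i])
(e1,d1),(e2,d2)=ray("top",pts["top"]),ray("side",pts["side"])
t=np.linalg.lstsq(np.c_[d1,-d2],e2-e1,rcond=None)[0]; p,q=e1+d1*t[0],e2+d2*t[1]; print(p,q)
to([*((p+q)/2)[:2],.28])
E
```

```text
top [454.16987179 206.625     ] [  5   7  20  20 312]
side [364.53097345 132.80530973] [  6   6  14  10 113]
[ 0.52472215 -0.3184671   0.06356041] [ 0.52452233 -0.31850998  0.06356321]
t 12.2 p [ 0.541  -0.068   0.2771] ydeg -38.39 zax [-0.003  0.001 -1.   ] gap 0.08531280255085809 gf 0.0 wf [ 0.07  0.69 -0.76] j [-0.33  0.23  1.47  0.    1.45  0.34]
norm shift [-0.826   0.571  -0.0124]
```

```bash
python3 -m crank '[[1,[-0.165,0.114,0],0],[1,[-0.165,0.114,0],0],[1,[-0.165,0.114,0],0],[1,[-0.165,0.114,0],0],[1,[-0.166,0.115,0],0],[1,[0,0,0],0],[1,[0,0,0],0]]'
python3 -c "
from h import *
to([.5246,-.3185,.075])"
```

```text
time: 13.08
eef_pos: [0.525, -0.3182, 0.2777]
ee_rot: [-2.827, -1.366, 0.0]
wrist_force: [0.3, -0.3, -0.1]
finger_gap: -0.0002
grasp_force: 0.0
t 13.075 p [ 0.525  -0.3182  0.2777] ydeg -38.43 zax [-0.001  0.002 -1.   ] gap -0.00021333974408903512 gf 0.0 wf [ 0.34 -0.3  -0.11] j [-0.73  0.35  1.29  0.    1.5  -0.06]
norm shift [-0.0024  0.0012  0.8106]
```

```bash
python3 -m crank '[[1,[0,0,0.2],0],[1,[0,0,0.2],0],[1,[0,0,0.2],0],[1,[0,0,0.15],0],[1,[0,0,0.06],0],[1,[0,0,0],0]]'
python3 -m crank '[[1,[0,0,0.016],0],[1,[0,0,0.012],0],[1,[0,0,0],0]]'
python3 -m crank '[[1,[0,0,0.012],0],[1,[0,0,0],0]]'
```

```text
time: 13.82
eef_pos: [0.5253, -0.3174, 0.0759]
ee_rot: [-2.826, -1.369, 0.0]
wrist_force: [-0.4, -0.4, 0.4]
finger_gap: 0.0001
grasp_force: 0.0
time: 14.2
eef_pos: [0.5264, -0.3194, 0.0704]
ee_rot: [2.826, 1.366, 0.003]
wrist_force: [3.1, 0.9, 2.7]
finger_gap: -0.0001
grasp_force: 1.5
time: 14.45
eef_pos: [0.526, -0.3193, 0.0667]
ee_rot: [2.826, 1.366, 0.002]
wrist_force: [4.1, -0.0, 5.7]
finger_gap: -0.0
grasp_force: 2.3
```

```bash
python3 -m crank '[[1,[0,0,0.012],0],[1,[0,0,0],0]]'
python3 -m crank '[[1,[0,0,0.012],0],[1,[0,0,0],0]]'
python3 -m crank '[[1,[0,0,0.012],0],[1,[0,0,0],0]]'
```

```text
time: 14.7
eef_pos: [0.5261, -0.3194, 0.0658]
ee_rot: [2.825, 1.366, 0.002]
wrist_force: [-0.3, 2.2, 18.5]
finger_gap: -0.0003
grasp_force: 9.1
time: 14.95
eef_pos: [0.5263, -0.3195, 0.0655]
ee_rot: [2.824, 1.366, 0.003]
wrist_force: [-4.5, 6.2, 34.1]
finger_gap: 0.0003
grasp_force: 17.4
time: 15.2
eef_pos: [0.5264, -0.3196, 0.0652]
ee_rot: [2.823, 1.366, 0.003]
wrist_force: [-10.2, 9.5, 51.4]
finger_gap: 0.0002
grasp_force: 25.6
```

Bottomed hard after the spring travel (about 5 N, then a stiff rise). Releasing and backing off.

```bash
python3 -m crank '[[1,[0,0,-0.06],0],[1,[0,0,-0.15],0],[1,[0,0,-0.2],0],[1,[0,0,-0.2],0],[1,[0,0,-0.1],0],[1,[-0.1,0,0],0],[1,[-0.2,0,0],0],[1,[-0.2,0,0],0],[1,[0,0,0],0],[1,[0,0,0],0]]'
python3 -c "
from h import *
st()
a=optics.snapshot('side')[80:250,230:420];b=optics.snapshot('top')[100:270,260:520]
cv2.imwrite('pics/end.png',cv2.resize(np.hstack([a,b]),None,fx=1.75,fy=1.75))"
```

```text
time: 16.45
eef_pos: [0.4469, -0.416, 0.2336]
ee_rot: [-2.826, -1.365, 0.001]
wrist_force: [-0.5, 0.2, 0.6]
finger_gap: -0.0006
grasp_force: 0.0
t 16.45 p [ 0.4469 -0.416   0.2336] ydeg -38.45 zax [-0.002  0.002 -1.   ] gap -0.0005879552152668223 gf 0.0 wf [-0.47  0.17  0.57] j [-0.93  0.37  1.38  0.    1.4  -0.26]
```

View pics/end.png

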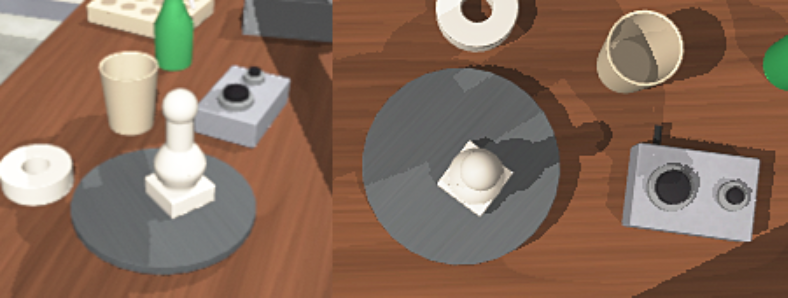

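The finial stands near the plate centre (top view (475,178), foot well inside the rim). Both buttons are up and nothing else has moved.

```bash
python3 -c "
from plant import bot
print(bot.finish_job())"
```

```text
the job is handed in; nothing more can be done
None
```

The finial is upright on its square foot near the plate centre and released, the large start button was pressed to its stop and let go, and I handed the job in at about 16.5 s; the hand-in returned no verdict.

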